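# Load the shaker's vial block and hold it against the sprung stop

## Robot

A 6-joint arm with a two-finger parallel gripper is mounted at the origin on the work surface. World frame = base frame: x ahead of the robot, y to its left, z up, the work surface at z = 0. Lengths are in mm, angles in rad, forces in N, time in s.
With the tool pointing down it reaches from about 375 to 925 mm from the base axis. Payload 5.7 kg.
Tool frame: the origin (TCP) lies midway between the tips of the shut fingers; the grasp point (between the pads) lies 19 mm behind it (robot.hold_point_z is the distance from the TCP to the grasp point, in mm); z points along the fingers, y is the line along which they close (so a half turn about z gives the same grasp; the last joint's range is limited). The gripper opens to 88 mm and grips with 3 to 60 N. Pads are 20 mm wide; open, the fingers measure 115 mm over their backs; the gripper's body (75 mm by 178 mm) begins 61 mm behind the grasp point.
Start: joints at [-1.444, 0.359, 1.51, -0, 1.272, -0.115], TCP at [143.657, -582.516, 222.623] pointing down, gripper open.
Joint ranges: [-2.97, 2.97], [-1.01, 2.36], [0.21, 2.38], [-0.96, 4.11], [0.2, 2.71], [-2.98, 2.98]. Speed limits (rad/s): [2.39, 2.39, 3.14, 3.14, 3.14, 3.14].

## Interface

Orientations are given as a unit quaternion [w, x, y, z].
In Python, from station import robot gives the robot as it stands. The module is installed in compiled form; this text tells all that it offers.
- The arm moves only by the shell command python3 -m inch 'ROWS' [OPENING] [FORCE]. ROWS is JSON, a list of rows, each a list of 6 numbers: the shift along the tool's x, y, z in mm, then the turn, a rotation vector about the tool's x, y, z in degrees. A call has 1 to 20 rows; each row is the pose to reach, as a shift and turn from the pose commanded when the call began, along the tool's axes at that moment; what a row does not reach only later rows make up. A row lasts 1/10 s, in which the tool goes at most 50 mm and 8.59 degrees, less where a joint would pass 70% of its speed; a pose out of reach is approached as far as the arm can. A call with a gripper value outside its range is refused whole. OPENING is the closure, from 0 (fully open) to 1 (shut), set as the call begins (- or left out, the last holds). The fingers move at their own pace and stop on an object; FORCE is the grip in N (left out, the last holds). Time passes only in rows, so rows that repeat a pose let the fingers close. It gives the time, the measured TCP pose, the force, the opening and the grip force at its end, in the units of the state.
- robot.sense(): the state, without advancing time (a new reading comes with each control period).
- robot.get_image(name): name is "scene" or "top"; returns a dict with "pixels" (480x640x3 uint8, blue, green, red), "range_z" (480x640 float32, mm along the optical axis (not along the pixel's ray), 0 where there is no reading), "vertical_fov" (degrees; the focal length in pixels is half the picture's height over the tangent of half this angle, whatever the lens; pixels are square), "cx", "cy" (the principal point, pixels), "xyz" and "rotation" of the camera in the world. Camera axes: x right, y up, looking along -z (the intrinsics and any distortion apply to the point x, -y, -z); pixel columns grow to the right and rows downward; lengths in mm; the calibration is good to about 2 mm. A picture is of the moment at which its call begins.
- robot.hand_in(): hands the job in; it is judged then, once.
The state is a dict: "time": time; "qpos": joint angles; "qvel": joint speeds; "effort": joint torques, N m; "eef_pos": TCP position; "tcp_rot": TCP orientation; "force": force on the tool from outside, world axes, zero at the start; "torque": the same for the moment, N m; "grip_width": opening from 0.0 (shut) to 1.0 (fully open); "grip_force": force on a finger pad.
Only numpy, scipy, OpenCV 4.12 (cv2) and the standard library are available. Lean on these libraries where they do the work, as an engineer would, in place of code of your own. Each camera call takes 0.05 s, during which the arm holds its last target. There are 200 camera calls.

## Task

Take the two wide amber vials out of the blue rack and seat them gently, upright and fully home, in the loose aluminium block on the shaker, counting its pockets from the sprung steel stop: first the tall vial in pocket 1 (the one nearest the stop), then the short vial in pocket 2, letting go of each; do not drop them, and leave the slim tube, the flask and the microplate alone. Then, with the gripper, slide the block along the platform squarely against the stop and press it steadily with about 8 N, which pushes the sprung plate in about half of its 20 mm travel, never ramming it to the end. Finish while still holding it pressed there, as a third hand for a colleague who will tighten the clamp screw.

Things in the scene. Friction and masses are not known exactly. Their poses are not given: they have to be found in the camera images.
- shaker: Fixed bench shaker: aluminium platform 310 x 200 mm, flat top 70 mm above the bench. Origin on the bench under its centre; +x along the 310 mm side towards the sprung stop, z up. Fixed on it: a bracket (120 wide, 50 high) at x = 135 to 147 mm behind the stop; a clamp post 45 mm high at x = 45 to 75, y = -90 to -76 mm, with a thin screw reaching in to y = -55 mm.
- stop (a joint): Travel of the sprung stop plate in m: 0 = free (out), 0.020 = pushed right in. It slides along the shaker's +x against a spring of 0.8 N per mm without preload (8 N at 0.010) and springs back when released.
- stop_face (a point): Centre of the stop plate's pressing face (the side towards the block), 20 mm above the platform; moves with the plate. Plate steel, 100 mm wide, 36 mm high, 8 mm thick; axes parallel to the shaker's. Free, the face is at shaker x = 95 mm.
- block: Loose aluminium vial block, 150 (x) x 60 (y) x 42 mm high, 0.5 kg, lying on the platform 40 to 65 mm short of the stop with its +x end towards the stop. Origin at the centre of its underside, z up. Three round pockets in a row along x at x = +47, 0 and -47 mm, 32 mm across, 32 mm deep (floor 10 mm above the underside), with small chamfers.
- pocket1 (a point): Centre of the mouth (level with the block's top) of pocket 1, the one nearest the stop.
- pocket2 (a point): Centre of the mouth of pocket 2, the middle one.
- pocket3 (a point): Centre of the mouth of pocket 3, farthest from the stop; stays empty.
- tail (a point): Centre of the block's 60 mm wide, 42 mm high end face away from the stop, 21 mm above the platform.
- rack: Blue plastic rack, fixed, 120 (x) x 160 (y) x 30 mm high, with 3 x 4 square cells 34.7 (x) x 35 mm (y), walls and floor 4 mm. Origin at the centre of its underside. Cell pitch 38.7 mm (x), 39 mm (y).
- tall: Tall amber glass vial with white cap, a cylinder 28 mm across all the way up, 95 mm tall, about 70 g, standing in a rack cell (4 mm above the bench). Origin at the centre of its underside, z up.
- short: Short amber glass vial with white cap, 28 mm across all the way up, 57 mm tall, about 45 g, standing in a rack cell. Origin at the centre of its underside, z up.
- slim: Bystander: slim amber tube with white cap, 16 mm across, 75 mm tall, standing in a rack cell (may lean slightly). Origin at the centre of its underside.
- flask: Bystander: stoppered volumetric flask, 78 mm across, 177 mm tall, standing on the bench. Origin at the centre of its underside.
- microplate: Bystander: well plate 85 x 127 x 14 mm lying on the bench. Origin at the centre of its underside.

How it is judged (in metres and radians):
On the way, in this order (a step that is already met when the one before it is completed fails the run):
1. the tall vial is fully home in pocket 1 and let go (horizontal distance between tall and pocket1 below 0.006 m and z of tall in the frame of pocket1 below -0.028 m and angle between the z axis of tall and the z axis of block, either way round below 0.1 rad and contact force between the fingers and tall below 0.1 N), for 0.2 s.
2. then the short vial is fully home in pocket 2 and let go, the tall one still in pocket 1 (all of step 1 and horizontal distance between short and pocket2 below 0.006 m and z of short in the frame of pocket2 below -0.028 m and angle between the z axis of short and the z axis of block, either way round below 0.1 rad and contact force between the fingers and short below 0.1 N), for 0.2 s.
At the end, for the whole second after the job is handed in: Fingers on the block (over 2 N) hold it flat, square (0.08 rad) and still against the stop: travel 6 to 14 mm, force 4.5 to 11.5 N. Tall vial in pocket 1, short in pocket 2: within 6 mm, underside 28 mm or more below the mouth, upright (0.1 rad), untouched (all of step 2 and value of joint stop between 0.006 and 0.014 m and contact force between block and stop between 4.5 and 11.5 N and contact force between the fingers and block above 2 N and angle between the x axis of block and the x axis of stop_face, either way round below 0.08 rad and x of pocket1 in the frame of stop_face below 0 m and angle between block's own z axis and vertical below 0.05 rad and z of block in the frame of shaker below 0.074 m and linear speed of block below 0.01 m/s); the arm keeps its last pose, push and grip.
It fails at once if the stop is rammed to the end of its travel (beyond 18.5 mm) (value of joint stop above 0.0185 m).
It fails at once if a vial is dropped (falls free faster than 0.6 m/s) ((contact force between anything else and tall below 0.02 N and linear speed of tall above 0.6 m/s) or (contact force between anything else and short below 0.02 N and linear speed of short above 0.6 m/s)).
It fails at once if a bystander is disturbed (moved more than 30 mm) (distance of any of slim, flask, microplate from where it was at the start of the episode above 0.03 m).
It also fails if it takes over 67 s, if anything falls off the work surface, if the arm or the gripper's body presses on something with over 40 N, if the wrist force passes 120 N, or if a joint passes its speed limit or range.

## Working session

There is one attempt and no reset: what is moved stays moved. The work goes in short steps, Python scripts to look and compute and a shell command to move; the robot and the scene stay as the last step left them, time stands still between calls to the robot, and variables do not carry over. Pictures are saved under pics/ and viewed, at most 10 in all, crops included, and the job is handed in when it is done.

```bash
ls; mkdir -p pics
python3 - <<'E'
from station import robot
import cv2,numpy as np
s=robot.sense(); print({k:np.round(v,3) for k,v in s.items()}, robot.hold_point_z)
for n in("scene","top"):
    d=robot.get_image(n); cv2.imwrite(f"pics/{n}0.png",d["pixels"]); np.savez(f"{n}0.npz",**d)
    print(n,{k:np.round(v,4).tolist() for k,v in d.items() if k not in("pixels","range_z")},(d["range_z"]>0).mean())
E
```

```text
pics
{'time': np.float64(0.0), 'qpos': array([-1.444,  0.36 ,  1.511, -0.   ,  1.273, -0.115]), 'qvel': array([-0.001, -0.   ,  0.002,  0.   , -0.   ,  0.002]), 'effort': array([ 5.0000e-03, -5.1535e+01, -2.7073e+01,  6.8000e-02,  3.5000e-02,
       -0.0000e+00]), 'eef_pos': array([ 143.558, -581.859,  221.809]), 'tcp_rot': array([-0.001,  0.993,  0.121, -0.   ]), 'force': array([ 0.314, -0.032, -0.   ]), 'torque': array([ 0.003, -0.001,  0.006]), 'grip_force': np.float64(0.0), 'grip_width': np.float64(0.997)} 18.700000000000003
scene {'vertical_fov': 47.1273, 'cx': 328.1621, 'cy': 235.6827, 'xyz': [1168.0545, 417.121, 852.2737], 'rotation': [0.421, 0.1643, 0.3372, 0.8259]} 0.9961653645833334
top {'vertical_fov': 48.0117, 'cx': 323.5545, 'cy': 242.266, 'xyz': [476.1237, 13.6525, 1095.1288], 'rotation': [0.712, 0.0354, -0.0589, -0.6988]} 0.9960416666666667
```

View pics/top0.png

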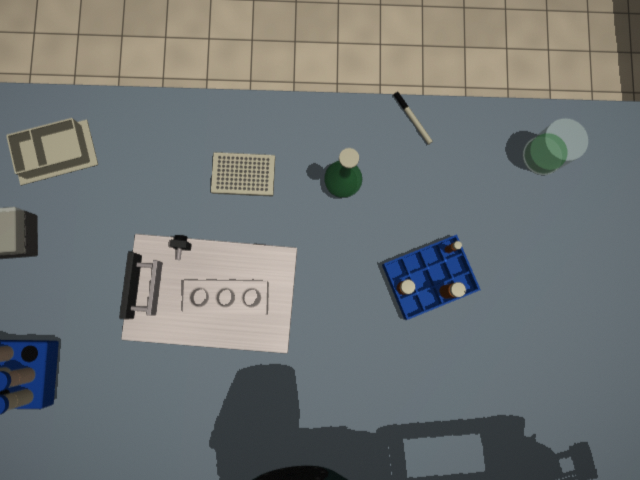

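View pics/scene0.png

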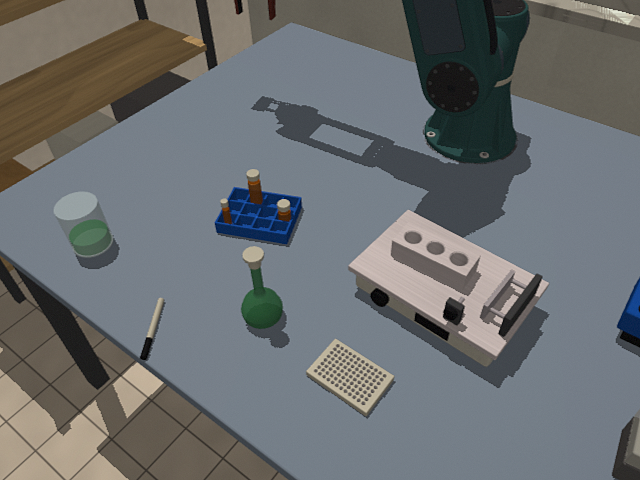

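Top view: tall vial's cap is at (457,290), short's at (407,287) and slim at (457,245). The block's pockets are at (199/226/252, 297), the stop plate at (155,287) and the flask at (345,175). The scene view confirms which vial is tall and which is short.

```bash
cat > h.py <<'E'
import numpy as np,cv2
from scipy.spatial.transform import Rotation as R
def load(d):
    h,w=d["range_z"].shape; f=h/2/np.tan(np.radians(float(d["vertical_fov"]))/2)
    u,v=np.meshgrid(np.arange(w),np.arange(h))
    q=np.array(d["rotation"]); M=R.from_quat(np.r_[q[1:],q[0]]).as_matrix()
    ray=np.stack([(u-d["cx"])/f,-(v-d["cy"])/f,-np.ones((h,w))],-1)@M.T
    return ray, np.array(d["xyz"])
def cloud(d):
    r,c=load(d); return c+r*np.asarray(d["range_z"])[...,None]
def plane(d,z):
    r,c=load(d); return c+r*((z-c[2])/r[...,2])[...,None]
E
python3 - <<'E'
from h import *
D={n:np.load(n+"0.npz") for n in("top","scene")}
def box(P,ok,name):
    p=P[ok]; r=cv2.minAreaRect(p[:,:2].astype(np.float32)); print(name,len(p),"c",np.round(r[0],1),"size",np.round(r[1],1),"ang",round(r[2],2),"z",np.round(np.median(p[:,2]),1))
def big(m):
    n,l,s,c=cv2.connectedComponentsWithStats(m.astype(np.uint8)); return l==1+np.argmax(s[1:,4])
for n,d in D.items():
    P=cloud(d); z=P[...,2]; x,y=P[...,0],P[...,1]
    print(n); box(P,(abs(z)<300)&(abs(z)<8)&(x>300)&(x<600)&(abs(y)<100),"bench")
    sh=(y>80)&(y<480)&(x>300)&(x<600)
    box(P,big(sh&(abs(z-70)<5)),"platform"); box(P,big(sh&(abs(z-112)<4)),"blocktop")
    box(P,big(sh&(abs(z-106)<4)&(y>330)),"stoptop z106?")
    box(P,big(sh&(abs(z-120)<4)&(y>330)),"bracket")
    hsv=cv2.cvtColor(d["pixels"],cv2.COLOR_BGR2HSV)
    blue=(hsv[...,0]>105)&(hsv[...,0]<130)&(hsv[...,1]>180)
    rk=(y<0)&(y>-330)&(x>330)&(x<600)
    box(P,rk&blue&(abs(z-30)<4),"rack top")
    for nm,zz in(("tall",99),("short",61),("slim",79)):
        m=rk&(abs(z-zz)<5)
        k,l,s,c=cv2.connectedComponentsWithStats(m.astype(np.uint8))
        for i in range(1,k):
            if s[i,4]>12: box(P,l==i,nm)
        # cap by colour on the plane
        Q=plane(d,zz)
    # block holes: inside block rect, depth lower
E
```

```text
top
bench 12090 c [450.  -0.] size [299.9 199.9] ang 0.01 z -0.1
platform 9413 c [505.7 215.8] size [274.  192.3] ang 88.87 z 69.6
blocktop 1982 c [504.4 159.2] size [ 59.7 150.4] ang 0.93 z 111.6
stoptop z106? 14 c [471.8 331.6] size [ 1.5 14.3] ang 88.56 z 106.6
bracket 336 c [523.4 333.7] size [ 12.1 118.8] ang 86.16 z 119.3
rack top 605 c [ 555.7 -237. ] size [117.1 160.1] ang 22.47 z 28.4
tall 171 c [ 527.2 -269.7] size [26.  26.4] ang 43.96 z 99.1
short 160 c [ 532.8 -183. ] size [25.2 25.7] ang 0.82 z 60.7
slim 21 c [ 528.  -259.1] size [ 5.7 21.1] ang 83.15 z 76.6
scene
bench 5685 c [450.  -0.] size [199.9 300. ] ang 89.98 z 0.1
platform 6351 c [506.  217.2] size [278.3 193.5] ang 88.68 z 70.3
blocktop 1636 c [505.4 163. ] size [ 65.7 151.5] ang 0.48 z 112.0
stoptop z106? 61 c [530.5 343.3] size [  9.9 109.8] ang 80.88 z 106.5
bracket 424 c [524.8 337.9] size [ 12.1 120.3] ang 86.35 z 120.1
rack top 435 c [ 557.5 -232. ] size [125.7 161.6] ang 23.17 z 28.1
tall 100 c [ 527.3 -265.5] size [29.7 26.4] ang 24.59 z 98.1
short 43 c [ 534.2 -257.7] size [12.8 26.6] ang 51.69 z 61.1
short 106 c [ 535.6 -178.3] size [29.4 25.7] ang 38.02 z 60.6
slim 48 c [ 532.  -261.1] size [17.5 26.3] ang 48.53 z 76.8
```

```bash
cat > m.py <<'E'
from h import *
def big(m):
    n,l,s,c=cv2.connectedComponentsWithStats(m.astype(np.uint8)); return l==1+np.argmax(s[1:,4])
def rect(p):
    r=cv2.minAreaRect(p[:,:2].astype(np.float32)); return np.round(np.r_[r[0],r[1],r[2]],1)
def pockets(d,lo=None):
    P=cloud(d);z,x,y=P[...,2],P[...,0],P[...,1]
    b=big((y>0)&(y<480)&(x>300)&(x<650)&(abs(z-112)<3)); Q=plane(d,112)
    hull=cv2.convexHull(np.argwhere(b)[:,::-1].astype(np.int32)); m=np.zeros(b.shape,np.uint8); cv2.fillConvexPoly(m,hull,1)
    m=cv2.erode(m,np.ones((3,3)))&(z<109.5)
    n,l,s,c=cv2.connectedComponentsWithStats(m.astype(np.uint8))
    out=[np.r_[Q[l==i][:,:2].mean(0),rect(Q[l==i])[2:4]] for i in range(1,n) if s[i,4]>60]
    return rect(P[b]),np.round(sorted(out,key=lambda t:-t[1]),1)
def cap(d,zt,xy,r=30):
    P=cloud(d);m=big((abs(P[...,2]-zt)<3)&(np.hypot(P[...,0]-xy[0],P[...,1]-xy[1])<r)); Q=plane(d,zt)[m]
    return np.round(Q[:,:2].mean(0),1),rect(Q)
E
python3 - <<'E'
from m import *
for n in("top","scene"):
    d=np.load(n+"0.npz"); P=cloud(d);z,x,y=P[...,2],P[...,0],P[...,1]
    print(n); b,p=pockets(d); print("block",b); print(p)
    a=np.polyfit(p[:,1],p[:,0],1)[0] if len(p)>1 else 0; print("row angle from +y (deg, toward +x)",np.degrees(np.arctan(a)))
    sh=(y>-50)&(y<480)&(x>300)&(x<720)
    print("plat",rect(P[big(sh&(abs(z-70)<4))])); print("bracket",rect(P[big(sh&(abs(z-119)<3)&(y>290))]))
    k=sh&(abs(z-106)<4)&(y>250); print("stop pts",k.sum(),rect(P[k]))
    print("tall",cap(d,99,(527,-268)),"short",cap(d,61,(533,-181)),"flaskmax",P[(abs(y)<120)&(x>560)&(x<900)&(z>165)].mean(0).round(0))
    m=(y<-100)&(y>-330)&(x>560)&(x<660)&(z>60)&(z<85); print("slim",P[m].mean(0).round(0),m.sum())
E
```

```text
top
block [504.2 159.2  59.6 150.2   1. ]
[[504.3 205.8  36.   39.6]
 [504.8 158.9  32.9  35.4]
 [505.4 111.7  32.4  32.5]]
row angle from +y (deg, toward +x) -0.66980192756851
plat [513.7 193.2 310.2 200.   86.2]
bracket [523.4 333.2  13.2 119.   86.2]
stop pts 393 [540.6 290.3  75.7 156.9  86.4]
tall (array([ 527. , -269.7]), array([ 527.3, -269.7,   26. ,   25.5,   45.3])) short (array([ 532.8, -182.8]), array([ 532.7, -182.9,   25. ,   25.4,    1. ])) flaskmax [750. -58. 177.]
slim [ 613. -275.   77.] 68
scene
block [505.3 163.2 151.7  64.5  90. ]
[[506.4 210.9  30.6  33.4]
 [507.2 163.9  29.2  31.4]
 [507.6 116.9  31.6  30.4]]
row angle from +y (deg, toward +x) -0.7313957530975839
plat [514.3 197.  311.1 204.4  86.2]
bracket [524.8 337.9  12.2 120.3  86.3]
stop pts 371 [544.1 297.8  90.1 159.3  86.3]
tall (array([ 529.4, -264.3]), array([ 529. , -263.8,   26.9,   26.2,   35.4])) short (array([ 535. , -177.8]), array([ 534.9, -177.9,   28.8,   27.3,   73. ])) flaskmax [754. -52. 177.]
slim [ 616. -269.   73.] 72
```

```bash
cat > go.py <<'E'
import sys
from h import *
from station import robot
def rows(x,y,z,yaw):
    s=robot.sense(); q=s["tcp_rot"]; A=R.from_quat(np.r_[q[1:],q[0]]).as_matrix(); c,t=np.cos(np.radians(yaw)),np.sin(np.radians(yaw))
    B=np.array([[c,t,0],[t,-c,0],[0,0,-1]])
    print("shift",np.round(A.T@(np.array([x,y,z])-s["eef_pos"]),1),"turn",np.round(R.from_matrix(A.T@B).as_rotvec(degrees=True),2),"t",round(float(s["time"]),2),"F",np.round(s["force"],1),"at",np.round(s["eef_pos"],1))
if __name__=="__main__": rows(*map(float,sys.argv[1:5]))
E
python3 go.py 528.2 -267 150 90.8
```

```text
shift [ 448.8 -213.6   72.3] turn [-7.000e-02 -7.000e-02 -7.695e+01] t 0.1 F [-0.2 -0.5 -0.5] at [ 143.6 -581.9  221.9]
```

```bash
python3 -m inch '[[449,-214,72,0,0,-77],[449,-214,72,0,0,-77],[449,-214,72,0,0,-77],[449,-214,72,0,0,-77],[449,-214,72,0,0,-77],[449,-214,72,0,0,-77],[449,-214,72,0,0,-77],[449,-214,72,0,0,-77],[449,-214,72,0,0,-77],[449,-214,72,0,0,-77],[449,-214,72,0,0,-77],[449,-214,72,0,0,-77],[449,-214,72,0,0,-77],[449,-214,72,0,0,-77],[449,-214,72,0,0,-77]]' 0.4 15; python3 go.py 528.2 -267 46 90.8
```

```text
time: 1.6
eef_pos: [527.4, -268.4, 150.9]
tcp_rot: [0.0, 0.703, 0.712, -0.0]
force: [0.7, 0.2, -0.1]
grip_width: 0.604
grip_force: 0.0
shift [  1.4   0.8 104.9] turn [ 0.    0.01 -0.07] t 1.6 F [ 0.7  0.2 -0.1] at [ 527.4 -268.4  150.9]
```

```bash
python3 -m inch '[[1.4,0.8,30,0,0,0],[1.4,0.8,60,0,0,0],[1.4,0.8,80,0,0,0],[1.4,0.8,95,0,0,0],[1.4,0.8,105,0,0,0],[1.4,0.8,105,0,0,0],[1.4,0.8,105,0,0,0]]'
python3 - <<'E'
from m import *
from station import robot
for n in("top","scene"):
    d=robot.get_image(n); cv2.imwrite(f"pics/{n}1.png",d["pixels"])
s=robot.get_image("scene")["pixels"][120:260,180:340]
cv2.imwrite("pics/c1.png",cv2.resize(s,None,fx=4,fy=4))
E
python3 go.py 528.2 -267 46 90.8
```

```text
time: 2.3
eef_pos: [529.2, -266.4, 46.1]
tcp_rot: [0.0, 0.702, 0.712, 0.0]
force: [-0.3, -0.4, 0.3]
grip_width: 0.599
grip_force: 0.0
shift [-0.6 -1.6  0.6] turn [0.09 0.05 0.05] t 2.45 F [-0.7  0.8  0.5] at [ 529.8 -266.3   46.7]
```

View pics/c1.png

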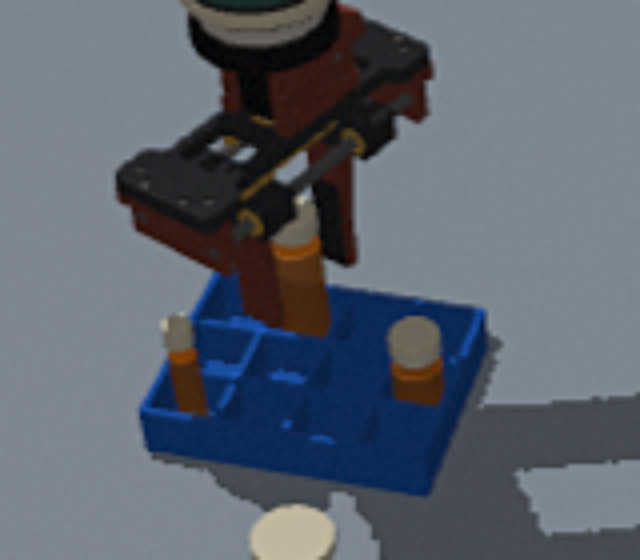

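The fingers straddle the tall vial (crop ~(300,280)) with clear space on both sides, so I close and lift.

```bash
python3 -m inch '[[0,0,0,0,0,0],[0,0,0,0,0,0],[0,0,0,0,0,0],[0,0,0,0,0,0],[0,0,0,0,0,0],[0,0,0,0,0,0],[0,0,0,0,0,0]]' 1 15; python3 -m inch '[[0,0,-10,0,0,0],[0,0,-30,0,0,0],[0,0,-60,0,0,0],[0,0,-90,0,0,0],[0,0,-120,0,0,0],[0,0,-145,0,0,0],[0,0,-154,0,0,0],[0,0,-154,0,0,0],[0,0,-154,0,0,0]]'
python3 - <<'E'
from m import *
from station import robot
for n in("top","scene"):
    d=robot.get_image(n); np.savez(n+"2.npz",**d)
    e=robot.sense()["eef_pos"]; P=cloud(d); hsv=cv2.cvtColor(d["pixels"],cv2.COLOR_BGR2HSV)
    m=(hsv[...,0]>5)&(hsv[...,0]<25)&(hsv[...,1]>150)&(np.hypot(P[...,0]-e[0],P[...,1]-e[1])<35)&(P[...,2]>100)
    p=P[m]; print(n,e.round(1),m.sum()); 
    if m.sum()>20: print(p.min(0).round(1),p.max(0).round(1),p.mean(0).round(1))
    cv2.imwrite(f"pics/{n}2.png",d["pixels"])
s=cv2.imread("pics/scene2.png")[30:200,170:370]; cv2.imwrite("pics/c2.png",cv2.resize(s,None,fx=3,fy=3))
E
python3 go.py 505.5 208.5 200 90.8
```

```text
time: 3.15
eef_pos: [529.2, -265.8, 45.8]
tcp_rot: [0.0, 0.702, 0.712, 0.0]
force: [0.3, 0.0, 3.4]
grip_width: 0.316
grip_force: 15.0
time: 4.05
eef_pos: [528.4, -265.4, 198.6]
tcp_rot: [-0.001, 0.702, 0.712, -0.0]
force: [-0.1, 0.2, -2.3]
grip_width: 0.315
grip_force: 15.0
top [ 528.2 -265.2  198.1] 143
[ 515.3 -264.1  168.2] [ 545.5 -235.4  301.8] [ 527.3 -257.3  206. ]
scene [ 528.1 -265.2  197.9] 622
[ 500.7 -281.5  156.1] [ 561.2 -231.1  364.1] [ 533.4 -254.1  244.7]
shift [474.  -15.6  -1.2] turn [-0.15 -0.11  0.05] t 4.15 F [ 0.3 -0.5 -1.3] at [ 528.1 -265.2  197.9]
```

View pics/c2.png

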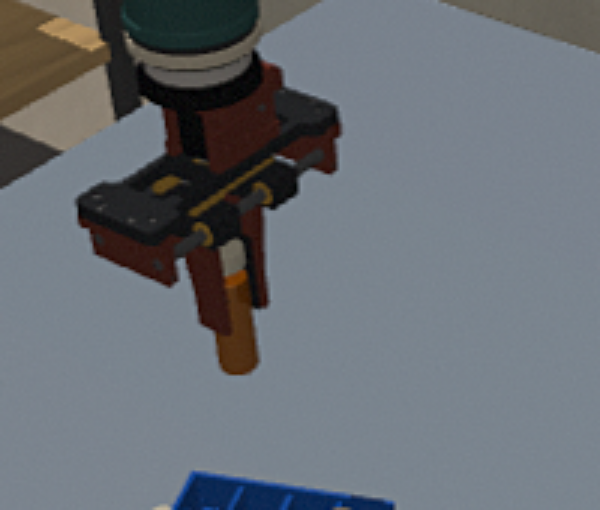

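```bash
cat >> m.py <<'E'
from scipy.optimize import least_squares
def cyl(d,e,zlo,zhi):
    "centre of a held vial (radius 14) from visible side points between two heights"
    P=cloud(d); hsv=cv2.cvtColor(d["pixels"],cv2.COLOR_BGR2HSV)
    m=(hsv[...,0]>5)&(hsv[...,0]<25)&(hsv[...,1]>150)&(np.hypot(P[...,0]-e[0],P[...,1]-e[1])<30)&(P[...,2]>zlo)&(P[...,2]<zhi)
    p=P[m]
    if len(p)<15: return len(p),None
    f=lambda c:np.hypot(p[:,0]-c[0],p[:,1]-c[1])-14
    r=least_squares(f,p[:,:2].mean(0)-10*(lambda v:v/np.linalg.norm(v))((np.array(d["xyz"])[:2]-e[:2])),loss="soft_l1"); return len(p),r.x.round(1),round(float(np.abs(r.fun).mean()),2)
E
python3 - <<'E'
from m import *
e=np.array([528.2,-265.3,198])
for n in("top","scene"): print(n,cyl(np.load(n+"2.npz"),e,160,192))
E
python3 -m inch '[[474,-15,-1,0,0,0],[474,-15,-1,0,0,0],[474,-15,-1,0,0,0],[474,-15,-1,0,0,0],[474,-15,-1,0,0,0],[474,-15,-1,0,0,0],[474,-15,-1,0,0,0],[474,-15,-1,0,0,0],[474,-15,-1,0,0,0],[474,-15,-1,0,0,0],[474,-15,-1,0,0,0],[474,-15,-1,0,0,0],[474,-15,-1,0,0,0]]'
python3 - <<'E'
from m import *
from station import robot
for n in("top","scene"):
    d=robot.get_image(n); e=robot.sense()["eef_pos"]; print(n,e.round(1),cyl(d,e,158,195)); np.savez(n+"3.npz",**d)
E
```

```text
top (44, array([ 527.3, -270.3]), 0.33)
scene (151, array([ 527.5, -265.9]), 1.1)
time: 5.45
eef_pos: [506.7, 206.6, 200.0]
tcp_rot: [-0.0, 0.702, 0.712, -0.001]
force: [-0.4, -1.0, 0.4]
grip_width: 0.318
grip_force: 15.0
top [506.9 206.5 200.2] (38, array([506.2, 202.5]), 0.32)
scene [507.1 206.5 200.4] (196, array([506.1, 205.9]), 0.85)
```

```bash
python3 go.py 505.9 210.2 158 90.8
```

```text
shift [ 3.8 -1.1 42.4] turn [-0.04  0.02 -0.05] t 5.55 F [-0.5  0.1 -0.2] at [507.1 206.5 200.4]
```

```bash
python3 -m inch '[[3.8,-1,15,0,0,0],[3.8,-1,32,0,0,0],[3.8,-1,42,0,0,0],[3.8,-1,42,0,0,0],[3.8,-1,44,0,0,0],[3.8,-1,46,0,0,0],[3.8,-1,48,0,0,0],[3.8,-1,50,0,0,0],[3.8,-1,51,0,0,0]]'; python3 go.py 505.9 210.2 122 90.8
```

```text
time: 6.45
eef_pos: [506.0, 211.7, 149.7]
tcp_rot: [-0.0, 0.702, 0.712, 0.0]
force: [0.0, -0.0, -0.8]
grip_width: 0.314
grip_force: 15.0
shift [-1.5 -0.2 27.7] turn [ 0.01 -0.01  0.06] t 6.45 F [ 0.  -0.  -0.8] at [506.  211.7 149.7]
```

```bash
python3 -m inch '[[-0.7,0,2,0,0,0],[-0.7,0,4,0,0,0],[-0.7,0,6,0,0,0],[-0.7,0,8,0,0,0],[-0.7,0,8,0,0,0]]'; python3 -m inch '[[0,0,2,0,0,0],[0,0,4,0,0,0],[0,0,6,0,0,0],[0,0,8,0,0,0],[0,0,10,0,0,0],[0,0,12,0,0,0],[0,0,14,0,0,0],[0,0,14,0,0,0]]'
```

```text
time: 6.95
eef_pos: [505.8, 210.9, 141.3]
tcp_rot: [-0.0, 0.702, 0.712, -0.0]
force: [-0.7, -1.2, 0.5]
grip_width: 0.319
grip_force: 15.0
time: 7.75
eef_pos: [505.8, 210.9, 127.4]
tcp_rot: [-0.0, 0.702, 0.712, -0.0]
force: [-0.5, 0.0, 0.3]
grip_width: 0.317
grip_force: 15.0
```

Sliding in freely. The remaining 5–6 mm go slowly, until contact.

```bash
python3 -m inch '[[0,0,1,0,0,0],[0,0,2,0,0,0],[0,0,3,0,0,0],[0,0,4,0,0,0],[0,0,4.5,0,0,0],[0,0,4.5,0,0,0]]';  python3 -m inch '[[0,0,0.5,0,0,0],[0,0,1,0,0,0],[0,0,1,0,0,0]]'; python3 -m inch '[[0,0,0.5,0,0,0],[0,0,0.5,0,0,0]]'
```

```text
time: 8.35
eef_pos: [506.0, 211.0, 123.1]
tcp_rot: [-0.0, 0.702, 0.712, -0.0]
force: [0.2, -0.4, -0.9]
grip_width: 0.321
grip_force: 15.0
time: 8.65
eef_pos: [506.0, 211.0, 122.1]
tcp_rot: [-0.0, 0.702, 0.712, -0.0]
force: [-0.4, 0.5, -1.3]
grip_width: 0.315
grip_force: 15.0
time: 8.85
eef_pos: [506.1, 211.0, 121.8]
tcp_rot: [-0.0, 0.702, 0.712, 0.0]
force: [-1.4, 0.4, -0.0]
grip_width: 0.316
grip_force: 15.0
```

```bash
python3 -m inch '[[0,0,0.7,0,0,0],[0,0,1,0,0,0],[0,0,1,0,0,0]]'; python3 -m inch '[[0,0,0.6,0,0,0],[0,0,0.6,0,0,0]]'
```

```text
time: 9.15
eef_pos: [506.1, 211.1, 121.8]
tcp_rot: [0.0, 0.702, 0.712, 0.0]
force: [-2.7, -0.1, 9.8]
grip_width: 0.313
grip_force: 15.0
time: 9.35
eef_pos: [506.2, 211.1, 121.8]
tcp_rot: [0.0, 0.702, 0.712, 0.0]
force: [-4.5, -0.3, 14.4]
grip_width: 0.314
grip_force: 15.0
```

Vertical force rises to 14 N at TCP z 121.8, so the vial is on the pocket floor. I ease off, release and retreat.

```bash
python3 -m inch '[[0,0,-1.5,0,0,0],[0,0,-1.5,0,0,0]]'; python3 -m inch '[[0,0,0,0,0,0],[0,0,0,0,0,0],[0,0,0,0,0,0],[0,0,0,0,0,0],[0,0,0,0,0,0],[0,0,0,0,0,0]]' 0.4; python3 -m inch '[[0,0,-20,0,0,0],[0,0,-50,0,0,0],[0,0,-80,0,0,0],[0,0,-88,0,0,0],[0,0,-88,0,0,0]]';python3 go.py 533.9 -180.3 120 90.8
```

```text
time: 9.55
eef_pos: [506.2, 211.1, 121.8]
tcp_rot: [0.0, 0.702, 0.712, 0.0]
force: [-0.1, -0.1, 1.7]
grip_width: 0.317
grip_force: 15.0
time: 10.15
eef_pos: [506.0, 211.0, 121.5]
tcp_rot: [-0.0, 0.702, 0.712, -0.0]
force: [0.0, 0.4, 0.6]
grip_width: 0.597
grip_force: 0.0
time: 10.65
eef_pos: [507.0, 211.3, 210.7]
tcp_rot: [0.001, 0.702, 0.712, 0.001]
force: [0.0, 0.3, -0.5]
grip_width: 0.6
grip_force: 0.0
shift [-392.    20.8   90.4] turn [ 0.17 -0.05  0.06] t 10.65 F [ 0.   0.3 -0.5] at [507.  211.3 210.7]
```

```bash
python3 -m inch '[[-392,21,0,0,0,0],[-392,21,0,0,0,0],[-392,21,0,0,0,0],[-392,21,0,0,0,0],[-392,21,0,0,0,0],[-392,21,0,0,0,0],[-392,21,0,0,0,0],[-392,21,0,0,0,0],[-392,21,90,0,0,0],[-392,21,90,0,0,0],[-392,21,90,0,0,0],[-392,21,90,0,0,0]]'
python3 - <<'E'
from m import *
from station import robot
for n in("top","scene"):
    d=robot.get_image(n); np.savez(n+"4.npz",**d); b,p=pockets(d); print(n,b); print(p); print("tall",cap(d,175,(506,210)))
    if n=="scene": print("short",cap(d,61,(534,-180)))
E
python3 go.py 533.9 -179.5 40.5 90.8
```

```text
time: 11.85
eef_pos: [531.6, -180.0, 118.3]
tcp_rot: [-0.002, 0.702, 0.712, -0.001]
force: [0.7, 0.1, -0.4]
grip_width: 0.601
grip_force: 0.0
top [504.2 159.2  59.6 149.8   1.1]
[[500.9 196.7  26.9  37.7]
 [504.7 158.7  33.3  34.1]
 [504.7 111.7  37.4  31.3]]
tall (array([505.4, 206.3]), array([505.5, 206.2,  26.5,  25.7,  46.8]))
scene [506.3 163.1  63.7 151.    0.8]
[[507.3 163.6  29.8  32.8]
 [507.6 117.3  32.5  30. ]]
tall (array([507.9, 211. ]), array([507.7, 210.8,  29.2,  25.3,  26. ]))
short (array([ 534.7, -177.6]), array([ 535.7, -178.1,   28.8,   25.5,   39.1]))
shift [ 1.3 -0.2 80.4] turn [0.1  0.05 0.09] t 11.95 F [-0.3  0.8 -0.5] at [ 533.9 -180.8  120.9]
```

Tall's cap is at z 175 over pocket 1 and the block has not moved. Now the short vial.

```bash
python3 -m inch '[[1.3,0,25,0,0,0],[1.3,0,50,0,0,0],[1.3,0,68,0,0,0],[1.3,0,76,0,0,0],[1.3,0,80.5,0,0,0],[1.3,0,80.5,0,0,0],[1.3,0,80.5,0,0,0]]'; python3 -m inch '[[0,0,0,0,0,0],[0,0,0,0,0,0],[0,0,0,0,0,0],[0,0,0,0,0,0],[0,0,0,0,0,0],[0,0,0,0,0,0],[0,0,0,0,0,0]]' 1 15; python3 go.py 533.9 -179.5 200 90.8
```

```text
time: 12.65
eef_pos: [533.8, -179.7, 40.2]
tcp_rot: [0.001, 0.702, 0.712, 0.0]
force: [-0.1, -0.6, 0.2]
grip_width: 0.599
grip_force: 0.0
time: 13.35
eef_pos: [533.0, -179.4, 39.2]
tcp_rot: [0.0, 0.702, 0.712, 0.0]
force: [-0.1, 0.3, 3.1]
grip_width: 0.314
grip_force: 15.0
shift [-1.000e-01  1.000e+00 -1.608e+02] turn [0.02 0.   0.05] t 13.35 F [-0.1  0.3  3.1] at [ 533.  -179.4   39.2]
```

```bash
python3 -m inch '[[0,0,-10,0,0,0],[0,0,-30,0,0,0],[0,0,-70,0,0,0],[0,0,-115,0,0,0],[0,0,-160,0,0,0],[50,-4,-160,0,0,0],[150,-13,-160,0,0,0],[343,-26,-160,0,0,0],[343,-26,-160,0,0,0],[343,-26,-160,0,0,0],[343,-26,-160,0,0,0],[343,-26,-160,0,0,0],[343,-26,-160,0,0,0],[343,-26,-160,0,0,0],[343,-26,-160,0,0,0]]'
python3 - <<'E'
from m import *
from station import robot
for n in("top","scene"):
    d=robot.get_image(n); np.savez(n+"5.npz",**d); e=robot.sense()["eef_pos"]; print(n,e.round(1),cyl(d,e,164,195))
E
python3 go.py 506.7 163.5 156 90.8
```

```text
time: 14.85
eef_pos: [501.7, 162.2, 199.2]
tcp_rot: [0.0, 0.702, 0.712, -0.0]
force: [-0.1, 1.0, -0.8]
grip_width: 0.316
grip_force: 15.0
top [501.8 161.9 199.2] (13, None)
scene [501.9 161.8 199.2] (154, array([501.7, 161.4]), 0.84)
shift [ 1.7  4.8 43.2] turn [-0.01  0.02 -0.05] t 14.95 F [ 0.4 -1.1 -0.4] at [501.9 161.8 199.2]
```

```bash
python3 -m inch '[[1.7,4.8,10,0,0,0],[1.7,4.8,25,0,0,0],[1.7,4.8,38,0,0,0],[1.7,4.8,43,0,0,0],[1.7,4.8,46,0,0,0],[1.7,4.8,49,0,0,0],[1.7,4.8,52,0,0,0],[1.7,4.8,54,0,0,0],[1.7,4.8,55,0,0,0],[1.7,4.8,55,0,0,0]]'; python3 -m inch '[[0,0,1,0,0,0],[0,0,2,0,0,0],[0,0,3,0,0,0],[0,0,3,0,0,0]]'; python3 go.py 506.7 163.5 120 90.8
```

```text
time: 15.95
eef_pos: [506.5, 164.9, 144.2]
tcp_rot: [0.0, 0.702, 0.712, 0.0]
force: [-1.0, -1.7, -0.3]
grip_width: 0.314
grip_force: 15.0
time: 16.35
eef_pos: [506.4, 165.0, 140.9]
tcp_rot: [-0.0, 0.702, 0.712, -0.0]
force: [-1.2, -1.0, -2.1]
grip_width: 0.313
grip_force: 15.0
shift [-1.5  0.3 20.9] turn [-0.02 -0.01  0.05] t 16.35 F [-1.2 -1.  -2.1] at [506.4 165.  140.9]
```

```bash
python3 -m inch '[[-1,0,2,0,0,0],[-1,0,4,0,0,0],[-1,0,6,0,0,0],[-1,0,8,0,0,0],[-1,0,10,0,0,0],[-1,0,12,0,0,0],[-1,0,14,0,0,0],[-1,0,16,0,0,0],[-1,0,18,0,0,0],[-1,0,20,0,0,0],[-1,0,21,0,0,0],[-1,0,21,0,0,0]]'; python3 -m inch '[[0,0,1,0,0,0],[0,0,2,0,0,0],[0,0,3,0,0,0],[0,0,3,0,0,0]]'; python3 -m inch '[[0,0,0.7,0,0,0],[0,0,1,0,0,0],[0,0,1,0,0,0]]'
```

```text
time: 17.55
eef_pos: [506.4, 164.0, 119.9]
tcp_rot: [-0.0, 0.702, 0.712, -0.0]
force: [-1.3, -0.3, -0.3]
grip_width: 0.316
grip_force: 15.0
time: 17.95
eef_pos: [506.4, 164.0, 117.0]
tcp_rot: [-0.0, 0.702, 0.712, -0.0]
force: [0.3, 0.2, 0.4]
grip_width: 0.311
grip_force: 15.0
time: 18.25
eef_pos: [506.5, 164.0, 116.0]
tcp_rot: [-0.0, 0.702, 0.712, -0.0]
force: [-0.4, -0.4, -0.6]
grip_width: 0.314
grip_force: 15.0
```

```bash
python3 -m inch '[[0,0,0.6,0,0,0],[0,0,1,0,0,0],[0,0,1,0,0,0]]'; python3 -m inch '[[0,0,0.5,0,0,0],[0,0,0.5,0,0,0]]'
```

```text
time: 18.55
eef_pos: [506.5, 164.0, 115.1]
tcp_rot: [-0.0, 0.702, 0.712, 0.0]
force: [0.3, -0.2, 0.3]
grip_width: 0.319
grip_force: 15.0
time: 18.75
eef_pos: [506.7, 164.1, 115.0]
tcp_rot: [0.0, 0.702, 0.712, 0.0]
force: [-0.1, -0.1, 5.5]
grip_width: 0.316
grip_force: 15.0
```

```bash
python3 -m inch '[[0,0,-0.8,0,0,0],[0,0,-0.8,0,0,0]]'; python3 -m inch '[[0,0,0,0,0,0],[0,0,0,0,0,0],[0,0,0,0,0,0],[0,0,0,0,0,0],[0,0,0,0,0,0]]' 0.4; python3 -m inch '[[0,0,-20,0,0,0],[0,0,-50,0,0,0],[0,0,-80,0,0,0],[-100,0,-80,0,0,0],[-200,0,-80,0,0,0],[-200,0,-80,0,0,0],[-200,0,-80,0,0,0],[-200,0,-80,0,0,0]]' 0.4
python3 - <<'E'
from m import *
from station import robot
for n in("top","scene"):
    d=robot.get_image(n); np.savez(n+"6.npz",**d); cv2.imwrite(f"pics/{n}6.png",d["pixels"]); b,p=pockets(d); print(n,b); print(p); print("tall",cap(d,175,(506,210)),"short",cap(d,137,(506,163)))
s=cv2.imread("pics/scene6.png")[160:380,320:580]; cv2.imwrite("pics/c6.png",cv2.resize(s,None,fx=2.5,fy=2.5))
E
python3 go.py 506.6 106 200 90.8
```

```text
time: 18.95
eef_pos: [506.5, 164.0, 115.4]
tcp_rot: [-0.0, 0.702, 0.712, 0.0]
force: [1.2, 0.3, -0.4]
grip_width: 0.313
grip_force: 15.0
time: 19.45
eef_pos: [506.5, 164.0, 115.4]
tcp_rot: [-0.0, 0.702, 0.712, 0.0]
force: [0.5, -0.1, -0.3]
grip_width: 0.596
grip_force: 0.0
time: 20.25
eef_pos: [510.1, -41.5, 195.7]
tcp_rot: [0.001, 0.704, 0.71, -0.0]
force: [0.2, -0.3, 0.9]
grip_width: 0.602
grip_force: 0.0
top [504.3 158.9  59.6 149.6   0.9]
[[500.6 151.7  22.   35.8]
 [505.1 111.8  32.1  35.4]]
tall (array([505.5, 206. ]), array([505.5, 206.2,  26.5,  25.7,  46.8])) short (array([506.3, 159.4]), array([506. , 159.1,  24.5,  26.4,   1. ]))
scene [5.055e+02 1.629e+02 6.380e+01 1.512e+02 4.000e-01]
[[507.6 117.2  31.2  31.4]]
tall (array([507.2, 211. ]), array([507.9, 211. ,  29.7,  25.3,  27. ])) short (array([508.6, 164.9]), array([510.1, 166.1,  29.6,  27.1,  35.6]))
shift [142.9  -1.1  -4.6] turn [-0.01 -0.03 -0.13] t 20.35 F [0.2 0.6 0.2] at [509.4 -36.9 195.3]
```

View pics/c6.png

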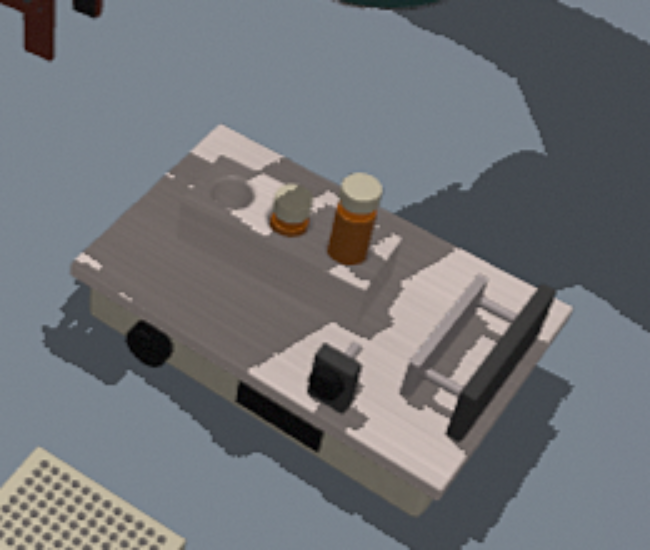

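Both vials are seated: the caps are at z 175 and z 137 over pockets 1 and 2. Next I grip the block's tail end, straddling its 60 mm width.

```bash
python3 -m inch '[[146,-1,-4,0,0,0],[146,-1,-4,0,0,0],[146,-1,-4,0,0,0],[146,-1,-4,0,0,0],[146,-1,-4,0,0,0],[146,-1,-4,0,0,0],[146,-1,-4,0,0,0]]' 0; python3 go.py 506.8 109 81 90.8
```

```text
time: 21.05
eef_pos: [506.2, 109.3, 199.3]
tcp_rot: [-0.0, 0.702, 0.712, -0.0]
force: [0.0, -0.1, -0.1]
grip_width: 1.002
grip_force: 0.0
shift [ -0.3   0.6 118.3] turn [-0.02  0.01  0.01] t 21.05 F [ 0.  -0.1 -0.1] at [506.2 109.3 199.3]
```

```bash
python3 -m inch '[[0,0.6,30,0,0,0],[0,0.6,60,0,0,0],[0,0.6,80,0,0,0],[0,0.6,95,0,0,0],[0,0.6,108,0,0,0],[0,0.6,115,0,0,0],[0,0.6,118,0,0,0],[0,0.6,118,0,0,0],[0,0.6,118,0,0,0]]'; python3 -m inch '[[0,0,0,0,0,0],[0,0,0,0,0,0],[0,0,0,0,0,0],[0,0,0,0,0,0],[0,0,0,0,0,0],[0,0,0,0,0,0]]' 1 30; python3 go.py 506.8 109 81 86.2
```

```text
time: 21.95
eef_pos: [507.4, 109.8, 81.9]
tcp_rot: [0.0, 0.702, 0.712, 0.0]
force: [0.1, -0.0, 0.5]
grip_width: 0.998
grip_force: 0.0
time: 22.55
eef_pos: [506.8, 110.0, 81.6]
tcp_rot: [-0.0, 0.702, 0.712, -0.0]
force: [-1.2, 0.4, 4.6]
grip_width: 0.679
grip_force: 30.0
shift [-1.   0.   0.6] turn [-0.01 -0.    4.66] t 22.55 F [-1.2  0.4  4.6] at [506.8 110.   81.6]
```

```bash
python3 -m inch '[[1,0,0,0,0,0.3],[3,0.2,0,0,0,0.8],[6,0.4,0,0,0,1.4],[9,0.7,0,0,0,2],[12,1,0,0,0,2.6],[15,1.2,0,0,0,3.2],[18,1.4,0,0,0,3.8],[21,1.7,0,0,0,4.3],[24,1.9,0,0,0,4.6],[27,2.2,0,0,0,4.6],[30,2.4,0,0,0,4.6],[33,2.7,0,0,0,4.6],[36,2.9,0,0,0,4.6],[38,3,0,0,0,4.6],[39,3.1,0,0,0,4.6],[40,3.2,0,0,0,4.6],[40,3.2,0,0,0,4.6],[40,3.2,0,0,0,4.6]]'
python3 - <<'E'
from m import *
from station import robot
for n in("top","scene"):
    d=robot.get_image(n); np.savez(n+"7.npz",**d); cv2.imwrite(f"pics/{n}7.png",d["pixels"]); print("tall",cap(d,175,(509,250)),"short",cap(d,137,(507,203)))
s=cv2.imread("pics/scene7.png")[160:380,320:580]; t=cv2.imread("pics/top7.png")[220:370,110:310]
cv2.imwrite("pics/c7.png",np.hstack([cv2.resize(s,(390,330)),cv2.resize(t,(400,330))]))
E
python3 go.py 509.8 149 81 86.2
```

```text
time: 24.35
eef_pos: [509.8, 149.3, 81.6]
tcp_rot: [0.001, 0.73, 0.684, -0.0]
force: [-0.2, -4.8, 4.8]
grip_width: 0.677
grip_force: 30.0
shift [-0.3  0.   0.6] turn [0.02 0.06 0.07] t 24.4 F [ 0.4 -5.1  4.2] at [509.8 149.3  81.6]Traceback (most recent call last):
  File "<stdin>", line 4, in <module>
  File "m.py", line 15, in cap
    P=cloud(d);m=big((abs(P[...,2]-zt)<3)&(np.hypot(P[...,0]-xy[0],P[...,1]-xy[1])<r)); Q=plane(d,zt)[m]
                 ~~~^^^^^^^^^^^^^^^^^^^^^^^^^^^^^^^^^^^^^^^^^^^^^^^^^^^^^^^^^^^^^^^^^^
  File "m.py", line 3, in big
    n,l,s,c=cv2.connectedComponentsWithStats(m.astype(np.uint8)); return l==1+np.argmax(s[1:,4])
                                                                              ~~~~~~~~~^^^^^^^^^
    return _wrapfunc(a, 'argmax', axis=axis, out=out, **kwds)
    return bound(*args, **kwds)
ValueError: attempt to get argmax of an empty sequence
```

Run:
```python
from m import *
from station import robot
for n in("top","scene"):
    d=robot.get_image(n); np.savez(n+"7.npz",**d); cv2.imwrite(f"pics/{n}7.png",d["pixels"])
    P=cloud(d); m=(abs(P[...,2]-112)<3)&(P[...,1]>150)&(P[...,1]<300)&(abs(P[...,0]-512)<45); print(n,rect(P[m]),P[m].max(0).round(1))
s=cv2.imread("pics/scene7.png")[160:380,320:580]; t=cv2.imread("pics/top7.png")[220:370,110:310]
cv2.imwrite("pics/c7.png",np.hstack([cv2.resize(s,(390,330)),cv2.resize(t,(400,330))]))
```

```text
Traceback (most recent call last):
ValueError: zero-size array to reduction operation maximum which has no identity
```

Run:
```python
from m import *
from station import robot
d=robot.get_image("scene"); np.savez("scene7.npz",**d); cv2.imwrite("pics/scene7.png",d["pixels"])
s=cv2.imread("pics/scene7.png")[160:380,320:580]; t=cv2.imread("pics/top7.png")[220:370,110:310]
cv2.imwrite("pics/c7.png",np.hstack([cv2.resize(s,(390,330)),cv2.resize(t,(400,330))]))
```

View pics/c7.png

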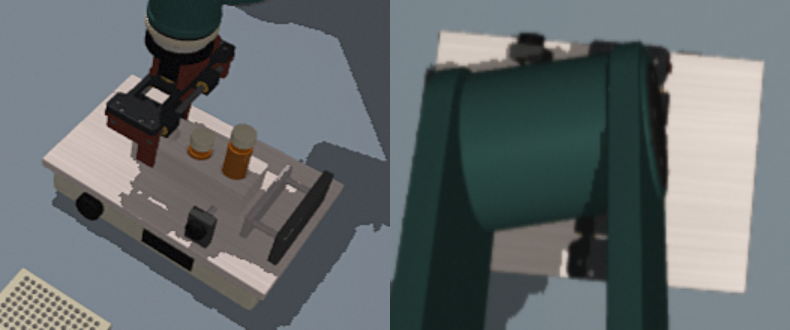

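The right-hand (top) view is blocked by the arm. In the scene view (left), the gripped block lies flat and square, a few mm short of the stop plate at ~(265,195). I slide in small steps and watch the force.

```bash
python3 -m inch '[[1,0,0,0,0,0],[2,0,0,0,0,0],[3,0,0,0,0,0],[4,0,0,0,0,0],[4,0,0,0,0,0],[4,0,0,0,0,0]]'; python3 -m inch '[[1,0,0,0,0,0],[2,0,0,0,0,0],[3,0,0,0,0,0],[4,0,0,0,0,0],[4,0,0,0,0,0],[4,0,0,0,0,0]]'; python3 -m inch '[[1,0,0,0,0,0],[2,0,0,0,0,0],[3,0,0,0,0,0],[3,0,0,0,0,0],[3,0,0,0,0,0]]';  python3 -m inch '[[1,0,0,0,0,0],[2,0,0,0,0,0],[3,0,0,0,0,0],[3,0,0,0,0,0],[3,0,0,0,0,0]]'
```

```text
time: 25.1
eef_pos: [510.0, 153.3, 81.6]
tcp_rot: [0.001, 0.73, 0.684, -0.0]
force: [-0.5, -5.3, 3.5]
grip_width: 0.681
grip_force: 30.0
time: 25.7
eef_pos: [510.3, 157.3, 81.6]
tcp_rot: [0.0, 0.73, 0.684, -0.0]
force: [-0.4, -5.0, 4.9]
grip_width: 0.683
grip_force: 30.0
time: 26.2
eef_pos: [510.5, 160.3, 81.6]
tcp_rot: [0.0, 0.73, 0.684, -0.0]
force: [0.7, -4.8, 4.7]
grip_width: 0.679
grip_force: 30.0
time: 26.7
eef_pos: [510.7, 163.3, 81.6]
tcp_rot: [0.0, 0.73, 0.684, -0.0]
force: [-0.1, -4.9, 4.4]
grip_width: 0.682
grip_force: 30.0
```

```bash
for i in 1 2 3; do python3 -m inch '[[1,0,0,0,0,0],[2,0,0,0,0,0],[2,0,0,0,0,0],[2,0,0,0,0,0]]' | grep -E 'eef|^force'; done
```

```text
eef_pos: [510.8, 165.2, 81.6]
force: [-0.6, -5.9, 5.4]
eef_pos: [510.8, 166.9, 81.6]
force: [-0.8, -7.1, 6.0]
eef_pos: [511.0, 168.6, 81.6]
force: [-0.7, -9.2, 5.1]
```

```bash
for i in 1 2; do python3 -m inch '[[1,0,0,0,0,0],[2,0,0,0,0,0],[2.5,0,0,0,0,0],[2.5,0,0,0,0,0],[2.5,0,0,0,0,0],[2.5,0,0,0,0,0]]' | grep -E 'time|eef|^force'; done
python3 - <<'E'
from m import *
from station import robot
F=[]
for i in range(8):
    d=robot.get_image("scene"); s=robot.sense(); F.append(s["force"])
print(np.mean(F,0).round(2),s["eef_pos"].round(1),s["tcp_rot"].round(4))
np.savez("scene8.npz",**d); P=cloud(d);x,y,z=P[...,0],P[...,1],P[...,2]
print("tall",cap(d,175,(515,275)),"short",cap(d,137,(512,228)))
cv2.imwrite("pics/c8.png",cv2.resize(d["pixels"][190:350,410:560],None,fx=4,fy=3.7))
E
```

```text
time: 28.5
eef_pos: [511.1, 170.6, 81.6]
force: [0.1, -9.7, 6.3]
time: 29.1
eef_pos: [511.2, 172.7, 81.6]
force: [-1.6, -11.8, 6.0]
[ -0.8  -12.18   5.97] [511.2 172.6  81.6] [ 0.0012  0.7297  0.6838 -0.0013]
tall (array([520.2, 273. ]), array([520. , 273. ,  28.5,  27.3,  15.9])) short (array([517.2, 226.8]), array([517. , 226.2,  28.9,  25.6,  25.8]))
```

View pics/c8.png

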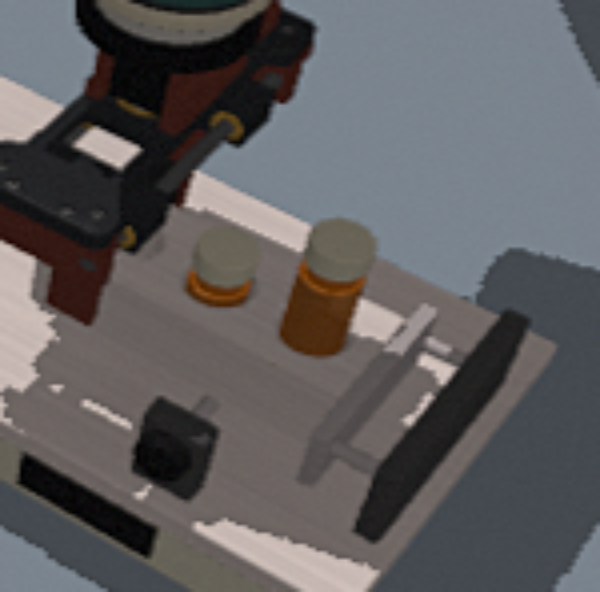

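All measures agree on about 8.5 mm of travel: net force ~7 N, TCP advance 8.4 mm, cap geometry ~9 mm. The vial row at 86.3° is square to the shaker (86.2°). I add 1.2 mm, let it settle and hand in.

```bash
python3 -m inch '[[0.6,0,0,0,0,0],[1.2,0,0,0,0,0],[1.2,0,0,0,0,0],[1.2,0,0,0,0,0],[1.2,0,0,0,0,0],[1.2,0,0,0,0,0],[1.2,0,0,0,0,0],[1.2,0,0,0,0,0]]'; python3 -c "
from station import robot
print(robot.hand_in())"
```

```text
time: 30.3
eef_pos: [511.2, 173.6, 81.5]
tcp_rot: [0.001, 0.73, 0.684, -0.001]
force: [-0.6, -13.2, 6.8]
grip_width: 0.68
grip_force: 30.0
the job is handed in; nothing more can be done
None
```

I handed the job in at 30.3 s: both vials are seated in pockets 1 and 2 and released, and the gripper holds the block square against the stop at an estimated 9.4 mm of travel and about 8 N; the hand-in returned no verdict.

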